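Find and reject the weak spring clip

TASK

Three look-alike spring clips stand in the test block, each gripping a test card; exactly one of them is weak. Tug gently on the cards, straight out from the jaws: a sound clip holds against 10 newtons and its card must stay where it is, the weak one lets its card slide. Draw the card right out of the weak clip while that stands in its nest, leave this card on the worktop or block, outside the tray, then lift the weak clip out and stand it upright in the white tray; leave the sound clips in their nests gripping their cards, and do not disturb the other things.

Things in the scene. Friction and masses are not known exactly. Their poses are not given: they have to be found in the camera images.
- block: aluminium test block fixed to the worktop: plate 94 (x) x 244 (y) x 8 thick, three nests in a row along y, 80 mm apart, the middle one at the origin; each has two front cheeks 28 mm above the plate (the card passes between) and rims 12 mm above it on the other sides. Origin on the worktop; the plate reaches 64 mm to -x and 30 mm to +x of it. Cards are pulled out to the block's -x
- clip_a: one of three look-alike spring clips, any may be the weak one: black housing 30 (x) x 42 (y) x 32 high, on it a lifting stud 20 (x) x 12 (y), its centre 9 mm to +x of the origin, from 32 up to 72 mm height; two sprung steel jaws reach from the housing to -x, up to 29 mm height, lips 27 mm from the origin. Origin: underside of the housing, 6 mm behind (+x) its front face, on its middle plane; z up
- clip_b: look-alike spring clip, sizes and axes as clip_a, 0.15 to 0.19 kg. Each clip stands in a nest of the block with 1 to 2 mm of play, and can be lifted straight up out of it by the stud once its card is out
- clip_c: look-alike spring clip, sizes and axes as clip_a. A sound clip holds its card against any steady pull below 12 N; the weak one lets its card slide at 2 to 8 N. Any of the three may be the weak one, at any place
- card_a: white test card held on edge in clip_a: plate 3 thick, 32 high, ending in a thick grip 20 (x) x 10 (y) x 50 high. Origin: centre of the grip's underside; the plate runs from the grip to +x, up to 47 mm from the origin. At the start the origin is 60 mm to -x of the clip's origin, at the same height, axes alike; 14 mm of the plate is behind the lips: clear of the clip when drawn some 20 mm to -x. 0.03 kg
- card_b: white test card held in clip_b, sizes, axes and place in its clip as card_a in clip_a
- card_c: white test card held in clip_c, sizes, axes and place in its clip as card_a in clip_a
- tray: white open tray fixed to the worktop, 130 x 130 x 22 mm high, walls and floor 4 mm thick; origin centre of its underside
- crucible: small white crucible, 44 x 44 x 35 mm, bystander; origin centre of its underside
- stopper: red-brown rubber stopper, 28 x 28 x 24 mm, bystander; origin centre of its underside
- marker: black marker pen lying on the worktop, 138 mm long, 17 mm thick, bystander; origin centre of its underside
Mind the look-alikes: they are no part of the job. Leave any orange look-alike of the clip_b alone.

How it is judged (in metres and radians):
On the way:
1. the weak clip's card is drawn right out while the clip stands in its nest (((x of card_a in the frame of clip_a below -0.078 m and distance of clip_a from where it was at the start of the episode below 0.01 m) or (x of card_b in the frame of clip_b below -0.078 m and distance of clip_b from where it was at the start of the episode below 0.01 m) or (x of card_c in the frame of clip_c below -0.078 m and distance of clip_c from where it was at the start of the episode below 0.01 m))), for 0.1 s.
At the end, for the whole second after the job is handed in: weak clip upright (0.15 rad) and at rest on the tray floor; its card at rest on worktop or block, its origin outside the tray; both sound clips (jaws press the card with over 16 N in all) within 10 mm of their places, cards drawn less than 4 mm (((x of clip_a in the frame of tray between -0.058 and 0.058 m and y of clip_a in the frame of tray between -0.058 and 0.058 m and height (world z) of clip_a below 0.01 m and angle between clip_a's own z axis and vertical below 0.15 rad and linear speed of each of clip_a, card_a below 0.02 m/s and height (world z) of card_a between -0.01 and 0.05 m and (x of card_a in the frame of tray above 0.068 m or x of card_a in the frame of tray below -0.068 m or y of card_a in the frame of tray above 0.068 m or y of card_a in the frame of tray below -0.068 m) and distance of each of clip_b, clip_c from where it was at the start of the episode below 0.01 m and x of card_b in the frame of clip_b above -0.064 m and contact force between card_b and clip_b above 16 N and x of card_c in the frame of clip_c above -0.064 m and contact force between card_c and clip_c above 16 N) or (x of clip_b in the frame of tray between -0.058 and 0.058 m and y of clip_b in the frame of tray between -0.058 and 0.058 m and height (world z) of clip_b below 0.01 m and angle between clip_b's own z axis and vertical below 0.15 rad and linear speed of each of clip_b, card_b below 0.02 m/s and height (world z) of card_b between -0.01 and 0.05 m and (x of card_b in the frame of tray above 0.068 m or x of card_b in the frame of tray below -0.068 m or y of card_b in the frame of tray above 0.068 m or y of card_b in the frame of tray below -0.068 m) and distance of each of clip_a, clip_c from where it was at the start of the episode below 0.01 m and x of card_a in the frame of clip_a above -0.064 m and contact force between card_a and clip_a above 16 N and x of card_c in the frame of clip_c above -0.064 m and contact force between card_c and clip_c above 16 N) or (x of clip_c in the frame of tray between -0.058 and 0.058 m and y of clip_c in the frame of tray between -0.058 and 0.058 m and height (world z) of clip_c below 0.01 m and angle between clip_c's own z axis and vertical below 0.15 rad and linear speed of each of clip_c, card_c below 0.02 m/s and height (world z) of card_c between -0.01 and 0.05 m and (x of card_c in the frame of tray above 0.068 m or x of card_c in the frame of tray below -0.068 m or y of card_c in the frame of tray above 0.068 m or y of card_c in the frame of tray below -0.068 m) and distance of each of clip_a, clip_b from where it was at the start of the episode below 0.01 m and x of card_a in the frame of clip_a above -0.064 m and contact force between card_a and clip_a above 16 N and x of card_b in the frame of clip_b above -0.064 m and contact force between card_b and clip_b above 16 N))); the robot touches nothing.
It fails at once if the card of a sound clip is drawn more than 4 mm out or pushed more than 4 mm in, or lifted more than 4 mm ((contact force between card_a and clip_a above 16 N and (x of card_a in the frame of clip_a below -0.064 m or x of card_a in the frame of clip_a above -0.056 m or z of card_a in the frame of clip_a above 0.004 m)) or (contact force between card_b and clip_b above 16 N and (x of card_b in the frame of clip_b below -0.064 m or x of card_b in the frame of clip_b above -0.056 m or z of card_b in the frame of clip_b above 0.004 m)) or (contact force between card_c and clip_c above 16 N and (x of card_c in the frame of clip_c below -0.064 m or x of card_c in the frame of clip_c above -0.056 m or z of card_c in the frame of clip_c above 0.004 m))).
It fails at once if a sound clip is moved more than 10 mm ((contact force between card_a and clip_a above 16 N and distance of clip_a from where it was at the start of the episode above 0.01 m) or (contact force between card_b and clip_b above 16 N and distance of clip_b from where it was at the start of the episode above 0.01 m) or (contact force between card_c and clip_c above 16 N and distance of clip_c from where it was at the start of the episode above 0.01 m)).
It fails at once if a bystander (crucible, stopper, marker) is moved more than 20 mm (distance of any of crucible, stopper, marker from where it was at the start of the episode above 0.02 m).
It also fails if it takes over 64 s, if anything falls off the work surface, if the arm or the gripper's body presses on something with over 40 N, if the wrist force passes 120 N, or if a joint passes its speed limit or range.

ROBOT

A 7-joint arm with a two-finger parallel gripper is mounted at the origin on a cart in front of the work surface, level with it; the furniture and walls round the work are solid. World frame = base frame: x ahead of the robot, y to its left, z up, the work surface at z = 0. Lengths are in mm, angles in rad, forces in N, time in s.
With the tool pointing down it reaches from about 425 to 875 mm from the base axis. Payload 4.7 kg.
Tool frame: the origin (TCP) lies where the fingers leave the gripper's body, on its centre line; the fingertips stand 73 mm ahead of it and the grasp point (between the pads) lies 54 mm ahead of it; y points along the fingers, z is the direction in which the jaws open and shut, and the axes are right-handed (so a half turn about y gives the same grasp; the last joint's range is limited). The gripper opens to 85 mm and grips with 20 to 120 N. Pads are 22 mm wide; open, the fingers measure 114 mm over their backs; the gripper's body (76 mm by 85 mm) begins 54 mm behind the grasp point. The pads swing forward as they close: fully open they stand 13 mm farther back than shut.
Start: joints at [1.353, 0.321, -0.07, 1.45, 0.023, 1.371, -0.057], TCP at [149.304, -632.634, 303.949] pointing down, gripper open.
Joint ranges: [-2.86, 2.86], [-0.3, 2.09], [-1.38, 1.24], [0.06, 2.45], [-1.56, 4.7], [0.09, 2.05], [-2.69, 2.69]. Speed limits (rad/s): [2.57, 2.57, 3.14, 3.14, 3.14, 3.14, 3.14].

INTERFACE

Orientations are given as a unit quaternion [x, y, z, w].
In Python, from cell import bot, viewer, boxes_of gives the robot as it stands.
- The arm moves only by the shell command python3 -m creep 'ROWS'. ROWS is JSON, a list of rows, each a list of 7 numbers: the finger opening in mm, from 0 to 85.4, then the shift along the tool's x, y, z in units of 50 mm (1.0 is 50 mm), then the turn, a rotation vector about the tool's x, y, z in rad. In form: [[gripper, x, y, z, ax, ay, az], ...]. A call has 1 to 8 rows; each row is the pose to reach, as a shift and turn from the pose commanded when the call began, along the tool's axes at that moment; what a row does not reach only later rows make up. A row lasts 1/8 s, in which the tool goes at most 62.5 mm and 10.7 degrees, less where a joint would pass 70% of its speed; a pose out of reach is approached as far as the arm can. A call with a gripper value outside its range is refused whole. The fingers move at their own pace and stop on an object; the grip force is fixed at half the most. Time passes only in rows, so rows that repeat a pose let the fingers close. It gives the time, the measured TCP pose, the force and the opening at its end, in the units of the state.
- bot.state(): the state, without advancing time (a new reading comes with each control period).
- viewer.read_camera(name): name is "side" or "top"; returns the picture (400x640x3 uint8, red, green, blue); there is no depth.
- viewer.camera_info(name): a dict with "K" (3x3 intrinsics, pixels), "D" ([k1, k2, p1, p2, k3] as OpenCV has them; the pictures are not rectified), "extrinsics" (4x4, takes a point from camera to world coordinates). Camera axes: x right, y down, z forward; pixel columns grow to the right and rows downward; lengths in mm; the calibration is good to about 2 mm. A picture is of the moment at which its call begins. camera_info takes no time and is no camera call.
- bot.hand_in(): hands the job in, once; it reports no verdict.
Trained networks look in the newest picture that a camera, given by its name, has taken for a name from the list of things; names that differ only in an ending like _2 or _b are one class to them, and where a whole thing is asked for, a point or a joint stands for the part that bears it (a point fixed in the world has none). Each returns a list of dicts, best first, with "confidence" (0 to 1); they miss things now and then, are a little off and sometimes report something else, mostly with a low value. They report only what shows in the picture. A call takes as long as a camera call. They do not tell look-alikes from the thing itself.
- boxes_of(camera, name): "box" ([left, top, right, bottom] as shares, 0 to 1, of the picture: columns of its width, rows of its height, round what is visible of it).
The state is a dict: "time_s": time; "joint_pos": joint angles; "joint_vel": joint speeds; "tau": joint torques, N m; "tcp_pos": TCP position; "ee_rot": TCP orientation; "force": force on the tool from outside, world axes, zero at the start; "ft_torque": the same for the moment, N m; "width": finger opening in mm.
Only numpy, scipy, OpenCV 4.12 (cv2) and the standard library are available. Lean on these libraries where they do the work, as an engineer would, in place of code of your own. Each camera call takes 0.05 s, during which the arm holds its last target. There are 200 camera calls.

## Working session

There is one attempt and no reset: what is moved stays moved. The work goes in short steps, Python scripts to look and compute and a shell command to move; the robot and the scene stay as the last step left them, time stands still between calls to the robot, and variables do not carry over. Pictures are saved under pics/ and viewed, about 8 in all and at most 12, crops included, and the job is handed in when it is done.

```bash
ls; mkdir -p pics; python3 - <<'E'
from cell import bot, viewer, boxes_of
import cv2
s=bot.state(); print(s)
for n in("side","top"):
    im=viewer.read_camera(n); cv2.imwrite(f"pics/{n}0.png",im[:,:,::-1])
    i=viewer.camera_info(n); print(n,i)
for t in ["block","clip_a","card_a","tray","crucible","stopper","marker"]:
    for n in("side","top"):
        print(n,t,[([round(b*k) for b,k in zip(d["box"],(640,400,640,400))],round(d["confidence"],2)) for d in boxes_of(n,t)])
E
```

```text
pics
{'time_s': 0.0, 'joint_pos': array([ 1.35310012,  0.32179259, -0.07011146,  1.45167502,  0.02255445,
        1.37081731, -0.05692052]), 'joint_vel': array([ 0.00191702,  0.00075125,  0.00055601,  0.00252645, -0.00145784,
        0.00138045,  0.00102087]), 'tau': array([ 8.42935628e-05, -4.93591404e+01, -3.82327940e-01, -3.14332616e+01,
        1.29848943e-02,  1.16043389e-02, -1.96159897e-05]), 'tcp_pos': array([ 149.21500891, -632.22217985,  302.84331756]), 'ee_rot': array([-0.08187265,  0.70302875, -0.70169453,  0.08168375]), 'force': array([ 0.75397955, -0.21926641, -0.0822578 ]), 'ft_torque': array([-0.0173653 , -0.03592555, -0.04233924]), 'width': 85.26629056510554}
side {'K': array([[505.34550735,   0.        , 328.82261852],
       [  0.        , 505.34550735, 205.65705446],
       [  0.        ,   0.        ,   1.        ]]), 'D': array([-0.06452535,  0.        ,  0.        ,  0.        ,  0.        ]), 'extrinsics': array([[ 9.60042371e-01, -1.14264156e-01,  2.55464966e-01,
         2.13884309e+02],
       [-2.79852719e-01, -3.95404960e-01,  8.74835627e-01,
        -1.1
[... 982 characters left out ...]
, 335, 217], 0.61), ([337, 213, 355, 244], 0.58)]
top clip_a [([291, 193, 306, 215], 0.81), ([362, 197, 380, 214], 0.66), ([263, 186, 281, 210], 0.53)]
side card_a [([297, 193, 312, 206], 0.67), ([294, 202, 320, 220], 0.64), ([294, 181, 306, 196], 0.54)]
top card_a [([266, 212, 272, 223], 0.66), ([323, 217, 331, 237], 0.41), ([290, 218, 296, 230], 0.37)]
side tray [([295, 267, 381, 323], 0.91)]
top tray [([433, 216, 485, 270], 0.83)]
side crucible [([305, 233, 320, 254], 0.64)]
top crucible [([376, 234, 391, 250], 0.69)]
side stopper []
top stopper [([261, 188, 284, 210], 0.63), ([163, 244, 212, 264], 0.27)]
side marker [([247, 167, 273, 181], 0.46)]
top marker [([164, 242, 209, 265], 0.57)]
```

```bash
python3 - <<'E'
import cv2,numpy as np
a=cv2.imread("pics/side0.png")[150:330,230:430]; b=cv2.imread("pics/top0.png")[170:290,150:500]
cv2.imwrite("pics/sc.png",cv2.resize(a,None,fx=3.3,fy=3.3,interpolation=cv2.INTER_CUBIC))
cv2.imwrite("pics/tc.png",cv2.resize(b,None,fx=2.28,fy=2.28,interpolation=cv2.INTER_CUBIC))
E
```

```text
(no output)
```

View pics/sc.png

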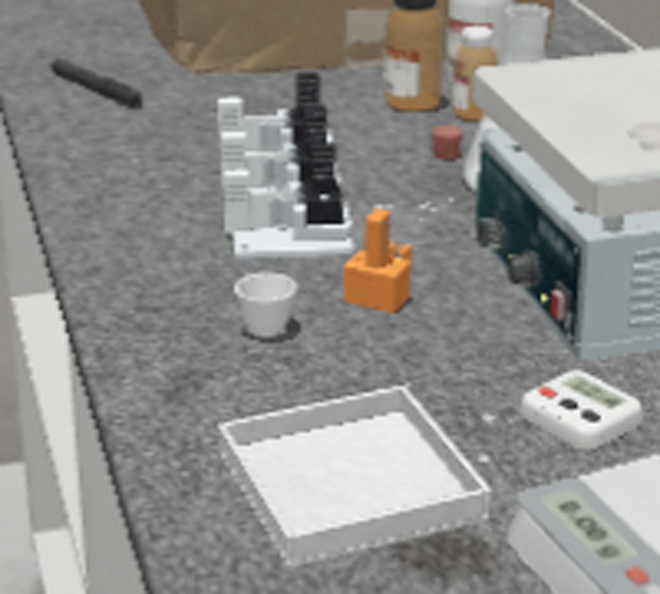

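View pics/tc.png

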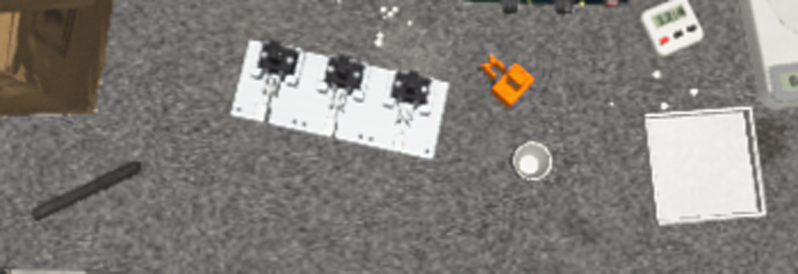

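View pics/top0.png

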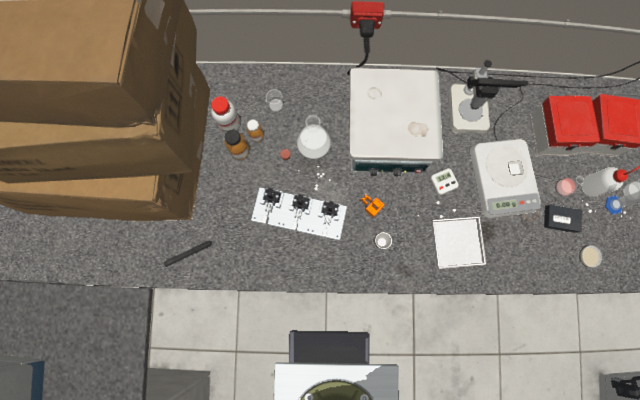

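```bash
cat > h.py <<'E'
import numpy as np,cv2
from cell import bot,viewer,boxes_of
from scipy.spatial.transform import Rotation as R
I={n:viewer.camera_info(n) for n in("side","top")}
def proj(n,P):
    E=np.linalg.inv(I[n]["extrinsics"]); r=cv2.Rodrigues(E[:3,:3])[0]
    return cv2.projectPoints(np.float64(P).reshape(-1,3),r,E[:3,3],I[n]["K"],I[n]["D"])[0].reshape(-1,2)
def unproj(n,uv,z):
    p=cv2.undistortPoints(np.float64(uv).reshape(-1,1,2),I[n]["K"],I[n]["D"]).reshape(-1,2)
    E=I[n]["extrinsics"]; d=np.c_[p,np.ones(len(p))]@E[:3,:3].T; o=E[:3,3]
    return (o+d*((z-o[2])/d[:,2])[:,None])[:,:2]
def rect(n,im,z,x0,x1,y0,y1,s): # ortho map, up=+x, left=+y, s px/mm
    xs=np.arange(x1,x0,-1/s); ys=np.arange(y1,y0,-1/s); Y,X=np.meshgrid(ys,xs)
    uv=proj(n,np.stack([X,Y,0*X+z],-1)).reshape(*X.shape,2).astype(np.float32)
    return cv2.remap(im,uv,None,cv2.INTER_CUBIC)
def snap(n,f):
    im=viewer.read_camera(n)[:,:,::-1].copy(); cv2.imwrite(f"pics/{f}.png",im); return im
E
python3 - <<'E'
from h import *
im=cv2.imread("pics/top0.png")
c=unproj("top",[[259.6,187.5],[347.4,206],[339.9,239.3],[251.3,221.3]],8);print("block corners",c.round(),c.mean(0))
for nm,z,px in [("tray",22,[[433,217],[480,217],[485,267],[438,269]]),("cru",35,[[383,240]]),("orange",32,[[372,205]]),("marker",8,[[164,265],[211,242]])]: print(nm,unproj("top",px,z).round())
print(proj("top",[[149,-632,300]]),proj("side",[[149,-632,300]]))
# block fit: threshold white
w=rect("top",im,8,330,540,30,270,3)
cv2.imwrite("pics/rb.png",w)
g=(w.min(2)>185).astype(np.uint8)
g=cv2.morphologyEx(g,cv2.MORPH_CLOSE,np.ones((25,25)))
cs,_=cv2.findContours(g,0,2); k=max(cs,key=cv2.contourArea); r=cv2.minAreaRect(k)
b=cv2.boxPoints(r); print("rect size",np.array(r[1])/3, "ang",r[2]); print("corners",[(540-v/3,270-u/3) for u,v in b],"ctr",540-r[0][1]/3,270-r[0][0]/3)
cv2.polylines(w,[b.astype(int)],True,(0,0,255)); cv2.imwrite("pics/rb.png",w)
E
```

```text
block corners [[611. 219.]
 [564. -22.]
 [473.  -3.]
 [517. 236.]] [541.20032379 107.32800184]
tray [[ 536. -252.]
 [ 539. -382.]
 [ 404. -389.]
 [ 397. -262.]]
cru [[ 470. -115.]]
orange [[563. -86.]]
marker [[392. 466.]
 [458. 342.]]
[[646.92604605 379.59520489]] [[142.98706212 271.09026798]]
rect size [ 60.66666667 207.66666667] ang 90.0
corners [(np.float32(540.0), np.float32(238.0)), (np.float32(540.0), np.float32(30.333328)), (np.float32(479.33334), np.float32(30.333328)), (np.float32(479.33334), np.float32(238.0))] ctr 509.6666666666667 134.16666666666666
```

View pics/rb.png

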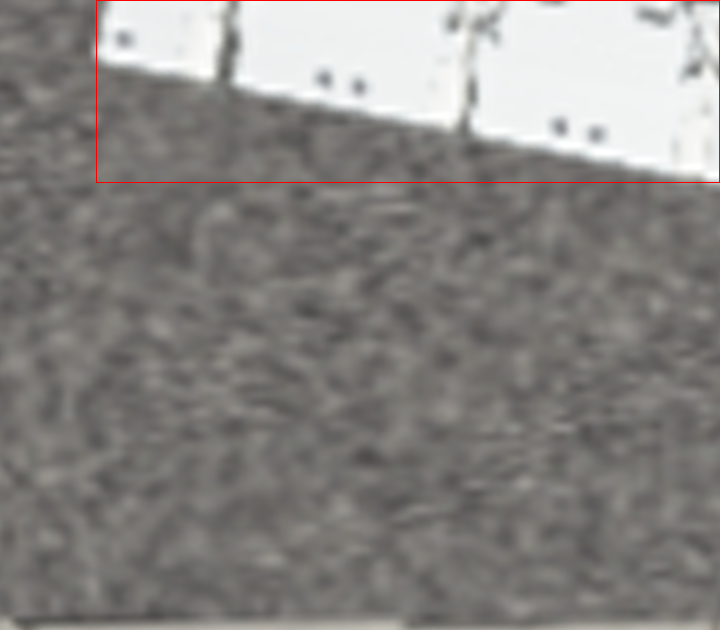

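```bash
python3 - <<'E'
from h import *
im=cv2.imread("pics/top0.png")
w=rect("top",im,8,450,650,-40,260,2.6)
g=(w.min(2)>170).astype(np.uint8)
g=cv2.morphologyEx(g,cv2.MORPH_OPEN,np.ones((15,15)))
cs,_=cv2.findContours(g,0,2); k=np.vstack([c for c in cs if cv2.contourArea(c)>2000]); r=cv2.minAreaRect(k)
b=cv2.boxPoints(r); W=lambda q:np.array([650-q[1]/2.6,260-q[0]/2.6])
print("size",np.array(r[1])/2.6,r[2]); print([W(q).round(1) for q in b],W(r[0]))
c=W(r[0]); 
# y axis: long edge
e=[W(q) for q in b]; L=max([e[1]-e[0],e[2]-e[1]],key=np.linalg.norm); L=L*np.sign(L[1]); th=np.arctan2(-L[0],L[1]); 
O=c+17*np.array([np.cos(th),np.sin(th)]); print("th",th,"O",O)
ex=np.array([np.cos(th),np.sin(th)]); ey=np.array([-ex[1],ex[0]])
for i in(-1,0,1):
    P=O+80*i*ey
    print(i,"clip",P.round(1),"grip",(P-60*ex).round(1))
    for q,z,col in [(P+9*ex,80,(0,0,255)),(P-60*ex,58,(0,200,0))]:
        u=proj("top",[[*q,z]])[0]; v=unproj("top",[u],8)[0]
        cv2.drawMarker(w,(int((260-v[1])*2.6),int((650-v[0])*2.6)),col,0,9)
cv2.polylines(w,[b.astype(int)],True,(255,0,0)); cv2.imwrite("pics/rb2.png",w)
s=cv2.imread("pics/side0.png")[165:235,280:360]; s=cv2.resize(s,None,fx=7,fy=7,interpolation=cv2.INTER_CUBIC)
for i in(-1,0,1):
    P=O+80*i*ey
    for q,z,col in [(P+9*ex,80,(0,0,255)),(P-60*ex,58,(0,200,0))]:
        u=proj("side",[[*q,z]])[0]; cv2.drawMarker(s,(int((u[0]-279.5)*7),int((u[1]-164.5)*7)),col,0,12)
cv2.imwrite("pics/both.png",np.hstack([w[:490,:],np.zeros((10,1,3),np.uint8).repeat(49,0)]) if 0 else w)
H=max(w.shape[0],0); o=np.zeros((600,800,3),np.uint8); ww=cv2.resize(w,(450,300)); o[:300,:450]=ww; ss=s[:490,:]; o[300:600,0:343]=cv2.resize(ss,(343,300)); o[0:300,450:793]=cv2.resize(ss,(343,300))
o2=np.zeros((600,800,3),np.uint8); o2[:300,:450]=ww; o2[100:590,450:800]=0
w2=cv2.resize(w,(500,333)); s2=s[:, :]; S=cv2.resize(s2,(300,262)); o=np.zeros((600,800,3),np.uint8); o[:333,:500]=w2; o[333:595,:300]=S
cv2.imwrite("pics/both.png",o)
E
```

```text
size [246.31873498  95.9243657 ] 11.198026657104492
[array([519.4, 239.4], dtype=float32), array([613.5, 220.8], dtype=float32), array([565.6, -20.8], dtype=float32), array([471.5,  -2.2], dtype=float32)] [542.49815721 109.30530255]
th -0.1954423 O [559.17450876 106.00389497]
-1 clip [543.6  27.5] grip [484.8  39.2]
0 clip [559.2 106. ] grip [500.3 117.7]
1 clip [574.7 184.5] grip [515.9 196.1]
```

View pics/rb2.png

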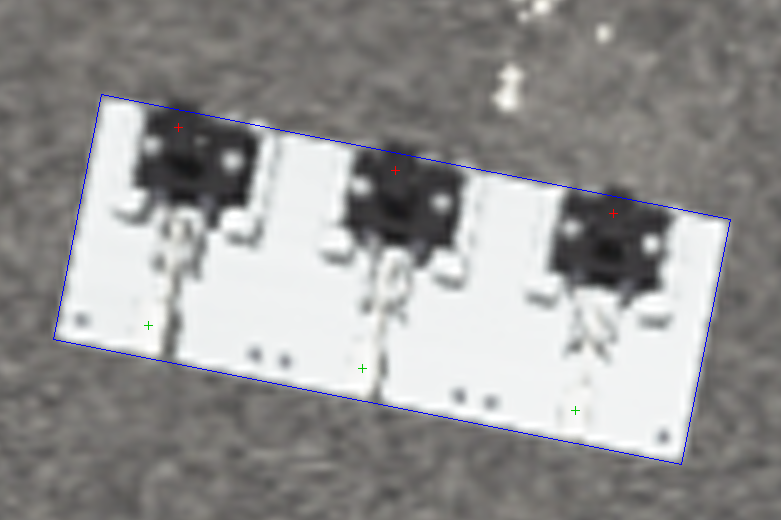

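```bash
cat >> h.py <<'E'
def rows(P=None,yaw=None,pos=None,q=None):
    """print shift (units of 50mm, tool axes) and rotvec (tool axes) to bring TCP to P, jaw axis z to world yaw, tool y down"""
    s=bot.state(); Rt=R.from_quat(s["ee_rot"]).as_matrix(); p=s["tcp_pos"]
    sh=Rt.T@(np.array(P)-p)/50; rv=np.zeros(3)
    if yaw is not None:
        z=np.array([np.cos(yaw),np.sin(yaw),0]); y=np.array([0,0,-1.]); T=np.c_[np.cross(y,z),y,z]
        rv=R.from_matrix(Rt.T@T).as_rotvec()
    print("now",p.round(1),"->",np.round(P,1),"shift",sh.round(4),"rot",rv.round(4),"width",round(s["width"],1),"F",s["force"].round(2))
    return sh,rv
E
python3 - <<'E'
from h import *
Rt=R.from_quat(bot.state()["ee_rot"]).as_matrix(); print(Rt.round(3)); z=Rt[:,2]; print("jaw yaw",np.arctan2(z[1],z[0]))
th=-.1954
for yaw in (th+np.pi/2, th-np.pi/2):
  rows([449,-300,300],yaw); rows([500,117,250],yaw)
E
```

```text
[[-0.973 -0.     0.23 ]
 [-0.23  -0.    -0.973]
 [ 0.    -1.     0.   ]]
jaw yaw -1.3389908001285962
now [ 149.3 -632.6  304. ] -> [ 449 -300  300] shift [-7.3624  0.0781 -5.0977] rot [ 1.0000e-04 -2.7144e+00  2.0000e-04] width 85.2 F [0.38 0.45 0.31]
now [ 149.3 -632.6  304. ] -> [500 117 250] shift [-10.2712   1.077  -12.9804] rot [ 1.0000e-04 -2.7144e+00  2.0000e-04] width 85.2 F [0.38 0.45 0.31]
now [ 149.3 -632.6  304. ] -> [ 449 -300  300] shift [-7.3624  0.0781 -5.0977] rot [-1.000e-04  4.272e-01  1.000e-04] width 85.2 F [0.38 0.45 0.31]
now [ 149.3 -632.6  304. ] -> [500 117 250] shift [-10.2712   1.077  -12.9804] rot [-1.000e-04  4.272e-01  1.000e-04] width 85.2 F [0.38 0.45 0.31]
```

```bash
python3 -m creep '[[60,-7.36,0.08,-5.1,0,-1.4,0],[60,-7.36,0.08,-5.1,0,-1.4,0],[60,-7.36,0.08,-5.1,0,-1.4,0],[60,-7.36,0.08,-5.1,0,-1.4,0],[60,-7.36,0.08,-5.1,0,-1.4,0],[60,-7.36,0.08,-5.1,0,-1.4,0],[60,-7.36,0.08,-5.1,0,-1.4,0],[60,-7.36,0.08,-5.1,0,-1.4,0]]'; python3 -c "
from h import *
rows([500,118,220],1.3754); rows([485,39,220],1.3754);print(bot.state()['joint_pos'].round(2))"
```

```text
time_s: 1.8
tcp_pos: [452.4, -294.7, 300.5]
ee_rot: [-0.517, 0.481, -0.482, 0.519]
force: [-0.0, -1.0, -0.1]
width: 59.9
now [ 452.4 -294.7  300.5] -> [500 118 220] shift [-8.1593  1.6194  1.554 ] rot [-2.3000e-03 -1.3018e+00  6.0000e-04] width 59.9 F [-0.05 -0.96 -0.11]
now [ 452.4 -294.7  300.5] -> [485  39 220] shift [-6.6056  1.6172  1.1386] rot [-2.3000e-03 -1.3018e+00  6.0000e-04] width 59.9 F [-0.05 -0.96 -0.11]
[ 0.99  0.12 -0.5   1.72  0.06  1.32  0.56]
```

```bash
python3 -m creep '[[45,-6.6,1.6,1.14,0,-1.302,0],[45,-6.6,1.6,1.14,0,-1.302,0],[45,-6.6,1.6,1.14,0,-1.302,0],[45,-6.6,1.6,1.14,0,-1.302,0],[45,-6.6,1.6,1.14,0,-1.302,0],[45,-6.6,1.6,1.14,0,-1.302,0],[45,-6.6,1.6,1.14,0,-1.302,0],[45,-6.6,1.6,1.14,0,-1.302,0]]'; python3 - <<'E'
from h import *
rows([485,39,170],1.3754); rows([485,39,98],1.3754);print(bot.state()['joint_pos'].round(2),bot.state()['ft_torque'])
E
```

```text
time_s: 2.8
tcp_pos: [485.7, 33.2, 219.9]
ee_rot: [0.703, -0.074, 0.074, -0.703]
force: [-0.2, -0.4, 0.1]
width: 45.1
now [485.7  33.2 219.9] -> [485  39 170] shift [-0.0369  0.9989  0.1102] rot [ 0.0002 -0.0135  0.0001] width 45.1 F [-0.24 -0.44  0.14]
now [485.7  33.2 219.9] -> [485  39  98] shift [-0.0371  2.4389  0.1105] rot [ 0.0002 -0.0135  0.0001] width 45.1 F [-0.24 -0.44  0.14]
[ 0.69  0.09 -0.84  1.93  0.07  1.15  1.18] [-0.03234024  0.03794296 -0.06762619]
```

```bash
python3 -m creep '[[45,-0.03,0.8,0.03,0,-0.01,0],[45,-0.03,1.6,0.03,0,-0.01,0],[45,-0.03,1.6,0.03,0,-0.01,0],[45,-0.03,1.6,0.03,0,-0.01,0]]'; python3 - <<'E'
from h import *
rows([485,39,102],1.3754)
a=snap("side","s1")[150:230,270:370]; b=snap("top","t1")[180:260,240:360]
a=cv2.resize(a,(500,400),interpolation=cv2.INTER_CUBIC); b=cv2.resize(b,(600,400),interpolation=cv2.INTER_CUBIC)
cv2.imwrite("pics/v1.png",np.hstack([a,b])[:, :][::1]) ; cv2.imwrite("pics/v1.png",cv2.resize(np.hstack([a,b]),(800,291)))
E
```

```text
time_s: 3.3
tcp_pos: [485.4, 34.5, 141.2]
ee_rot: [-0.704, 0.07, -0.071, 0.704]
force: [-0.7, -0.3, 0.5]
width: 44.7
now [485.4  34.5 141.2] -> [485  39 102] shift [-0.0269  0.784   0.0866] rot [-0.0003 -0.0046  0.0016] width 44.7 F [-0.75 -0.26  0.46]
```

View pics/v1.png

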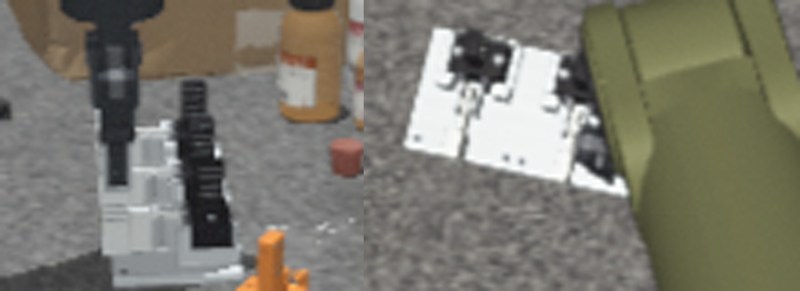

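```bash
python3 -m creep '[[45,-0.03,0,0.09,0,0,0],[45,-0.03,0.4,0.09,0,0,0],[45,-0.03,0.78,0.09,0,0,0],[45,-0.03,0.78,0.09,0,0,0],[30,-0.03,0.78,0.09,0,0,0],[24,-0.03,0.78,0.09,0,0,0],[20,-0.03,0.78,0.09,0,0,0],[20,-0.03,0.78,0.09,0,0,0]]'; python3 -c "
from h import *
rows([485,39,102],1.3754)"
```

```text
time_s: 4.4
tcp_pos: [484.1, 39.4, 101.1]
ee_rot: [0.704, -0.07, 0.07, -0.704]
force: [0.6, -0.6, 0.3]
width: 19.8
now [484.1  39.4 101.1] -> [485  39 102] shift [ 0.0198 -0.0171 -0.0037] rot [ 0.0002 -0.0024  0.0005] width 19.8 F [ 0.57 -0.6   0.29]
```

```bash
for g in 1; do python3 -m creep '[[16,0,0,0,0,0,0],[16,0,0,0,0,0,0]]'; python3 -m creep '[[14,0,0,0,0,0,0],[14,0,0,0,0,0,0]]';python3 -m creep '[[12,0,0,0,0,0,0],[12,0,0,0,0,0,0]]'; done
```

```text
time_s: 4.65
tcp_pos: [483.9, 39.4, 100.9]
ee_rot: [0.704, -0.07, 0.07, -0.704]
force: [-0.3, 0.2, -0.1]
width: 16.2
time_s: 4.9
tcp_pos: [483.9, 39.4, 100.8]
ee_rot: [0.704, -0.07, 0.07, -0.704]
force: [-0.2, -0.3, 0.4]
width: 13.7
time_s: 5.15
tcp_pos: [483.9, 39.3, 100.9]
ee_rot: [0.704, -0.07, 0.07, -0.704]
force: [0.1, -0.8, 0.0]
width: 12.1
```

```bash
python3 -m creep '[[8,0,0,0,0,0,0],[8,0,0,0,0,0,0],[8,0,0,0,0,0,0]]'; python3 -c "
from h import *
s=rows([484-.981,39.4+.194,101],1.3754)"
```

```text
time_s: 5.52
tcp_pos: [483.9, 39.4, 101.0]
ee_rot: [0.704, -0.07, 0.07, -0.704]
force: [-0.8, -0.5, 3.6]
width: 8.7
now [483.9  39.4 101. ] -> [483.   39.6 101. ] shift [-0.0176 -0.0007  0.0011] rot [ 0.0003 -0.0024 -0.0001] width 8.7 F [-0.78 -0.51  3.59]
```

```bash
python3 -m creep '[[8,-0.015,0,0,0,0,0],[8,-0.015,0,0,0,0,0]]'; python3 -m creep '[[8,-0.01,0,0,0,0,0],[8,-0.01,0,0,0,0,0]]'
```

```text
time_s: 5.78
tcp_pos: [483.6, 39.5, 101.0]
ee_rot: [-0.704, 0.069, -0.07, 0.704]
force: [0.6, -0.8, 0.9]
width: 9.2
time_s: 6.02
tcp_pos: [482.9, 39.7, 101.0]
ee_rot: [-0.704, 0.07, -0.07, 0.704]
force: [1.8, -0.3, -1.2]
width: 8.9
```

```bash
python3 -m creep '[[8,-0.01,0,0,0,0,0],[8,-0.01,0,0,0,0,0]]'; python3 -m creep '[[8,-0.01,0,0,0,0,0],[8,-0.01,0,0,0,0,0]]'
```

```text
time_s: 6.28
tcp_pos: [482.4, 39.8, 101.0]
ee_rot: [-0.704, 0.07, -0.07, 0.704]
force: [2.9, -0.5, 0.1]
width: 9.0
time_s: 6.52
tcp_pos: [482.1, 39.7, 101.0]
ee_rot: [0.704, -0.07, 0.07, -0.704]
force: [3.9, -0.9, -0.7]
width: 9.0
```

```bash
python3 -m creep '[[8,-0.01,0,0,0,0,0],[8,-0.01,0,0,0,0,0]]'; python3 -m creep '[[8,-0.01,0,0,0,0,0],[8,-0.01,0,0,0,0,0],[8,-0.01,0,0,0,0,0]]'
```

```text
time_s: 6.78
tcp_pos: [481.4, 39.9, 101.0]
ee_rot: [0.704, -0.07, 0.07, -0.704]
force: [3.5, -1.4, -0.2]
width: 9.4
time_s: 7.15
tcp_pos: [480.8, 40.1, 101.0]
ee_rot: [0.704, -0.07, 0.07, -0.704]
force: [2.9, -1.1, -0.1]
width: 9.1
```

```bash
python3 -m creep '[[8,-0.01,0,0,0,0,0],[8,-0.01,0,0,0,0,0]]'; python3 -m creep '[[8,-0.01,0,0,0,0,0],[8,-0.01,0,0,0,0,0]]';python3 -m creep '[[8,-0.01,0,0,0,0,0],[8,-0.01,0,0,0,0,0]]'
```

```text
time_s: 7.4
tcp_pos: [480.3, 40.2, 101.0]
ee_rot: [0.704, -0.07, 0.07, -0.704]
force: [4.2, -1.5, 0.8]
width: 9.4
time_s: 7.65
tcp_pos: [479.8, 40.2, 101.0]
ee_rot: [0.704, -0.07, 0.07, -0.704]
force: [4.4, -0.8, 1.2]
width: 9.2
time_s: 7.9
tcp_pos: [479.3, 40.4, 101.0]
ee_rot: [0.704, -0.07, 0.07, -0.704]
force: [4.7, -1.5, 1.1]
width: 9.1
```

```bash
python3 -m creep '[[8,-0.015,0,0,0,0,0],[8,-0.015,0,0,0,0,0]]'; python3 -m creep '[[8,-0.015,0,0,0,0,0],[8,-0.015,0,0,0,0,0]]';python3 -m creep '[[8,-0.015,0,0,0,0,0],[8,-0.015,0,0,0,0,0]]'
```

```text
time_s: 8.15
tcp_pos: [478.6, 40.5, 101.0]
ee_rot: [0.704, -0.07, 0.07, -0.704]
force: [4.4, -1.5, 1.4]
width: 9.2
time_s: 8.4
tcp_pos: [477.8, 40.7, 100.9]
ee_rot: [0.704, -0.07, 0.07, -0.704]
force: [4.3, -1.2, 2.5]
width: 9.0
time_s: 8.65
tcp_pos: [477.1, 40.8, 101.0]
ee_rot: [0.704, -0.07, 0.07, -0.704]
force: [4.5, -1.6, 1.9]
width: 9.2
```

```bash
python3 -m creep '[[8,-0.07,0,0,0,0,0],[8,-0.14,0,0,0,0,0],[8,-0.21,0,0,0,0,0],[8,-0.28,0,0,0,0,0],[8,-0.36,0,0,0,0,0],[8,-0.45,0,0,0,0,0],[8,-0.56,0,0,0,0,0],[8,-0.56,0,0,0,0,0]]'; python3 -c "
from h import *
rows([418.3,52.4,94],1.3754)
a=snap('side','s2')[150:230,270:370]; b=snap('top','t2')[180:260,240:360]
a=cv2.resize(a,(500,400),interpolation=cv2.INTER_CUBIC); cv2.imwrite('pics/v2.png',a)"
```

```text
time_s: 9.65
tcp_pos: [448.6, 46.5, 100.8]
ee_rot: [0.704, -0.07, 0.069, -0.703]
force: [-0.6, 0.1, 5.3]
width: 9.2
now [448.6  46.5 100.8] -> [418.3  52.4  94. ] shift [-0.6171  0.1369 -0.0027] rot [ 0.0008 -0.0022 -0.0015] width 9.2 F [-0.61  0.14  5.27]
```

View pics/v2.png

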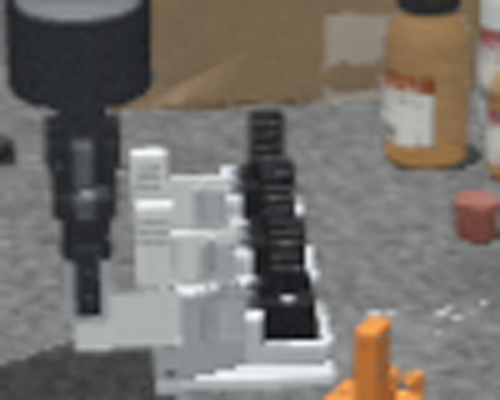

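```bash
python3 -c "
from h import *
rows([448,46.5,140],1.3754);rows([450,-48,140],1.3754);rows([450,-48,96],1.3754)"
python3 -m creep '[[8,0,-0.4,0,0,0,0],[8,0,-0.78,0,0,0,0],[8,0,-0.78,0,0,0,0]]'
```

```text
now [448.6  46.5 100.8] -> [448.   46.5 140. ] shift [-0.0142 -0.7841 -0.0028] rot [ 0.0007 -0.0023 -0.002 ] width 9.2 F [-0.8   0.03  6.31]
now [448.6  46.5 100.8] -> [450 -48 140] shift [ 0.3962 -0.7836 -1.8482] rot [ 0.0007 -0.0023 -0.002 ] width 9.2 F [-0.8   0.03  6.31]
now [448.6  46.5 100.8] -> [450 -48  96] shift [ 0.3979  0.0964 -1.8475] rot [ 0.0007 -0.0023 -0.002 ] width 9.2 F [-0.8   0.03  6.31]
time_s: 10.12
tcp_pos: [448.9, 46.3, 139.9]
ee_rot: [0.704, -0.07, 0.07, -0.703]
force: [-0.5, -0.3, -0.7]
width: 9.3
```

```bash

python3 -m creep '[[8,0.2,0,-0.9,0,0,0],[8,0.4,0,-1.85,0,0,0],[8,0.4,0,-1.85,0,0,0],[8,0.4,0.4,-1.85,0,0,0],[8,0.4,0.8,-1.85,0,0,0],[8,0.4,0.86,-1.85,0,0,0],[8,0.4,0.86,-1.85,0,0,0]]'
python3 -m creep '[[8,0,0.03,0,0,0,0],[8,0,0.03,0,0,0,0]]'
python3 -m creep '[[8,0,0.02,0,0,0,0],[8,0,0.02,0,0,0,0]]'
```

```text
time_s: 11.0
tcp_pos: [450.6, -47.6, 96.5]
ee_rot: [-0.703, 0.07, -0.069, 0.704]
force: [0.3, -0.0, -0.5]
width: 9.3
time_s: 11.25
tcp_pos: [451.3, -48.3, 95.8]
ee_rot: [0.704, -0.07, 0.07, -0.704]
force: [-0.1, -0.1, -0.5]
width: 8.7
time_s: 11.5
tcp_pos: [451.0, -48.4, 94.5]
ee_rot: [0.704, -0.07, 0.07, -0.704]
force: [-1.1, -0.2, -0.6]
width: 9.1
```

```bash

python3 -m creep '[[8,0,0.02,0,0,0,0],[8,0,0.02,0,0,0,0]]'
python3 -m creep '[[8,0,0.02,0,0,0,0],[8,0,0.02,0,0,0,0]]'
```

```text
time_s: 11.75
tcp_pos: [450.9, -48.3, 93.3]
ee_rot: [0.704, -0.07, 0.07, -0.704]
force: [-0.2, -0.7, 0.6]
width: 9.0
time_s: 12.0
tcp_pos: [451.1, -48.3, 93.0]
ee_rot: [0.704, -0.07, 0.07, -0.703]
force: [-3.4, 0.6, 6.9]
width: 9.2
```

```bash

python3 -m creep '[[14,0,0,0,0,0,0],[24,0,0,0,0,0,0],[24,0,-0.3,0,0,0,0],[24,0,-1.1,0,0,0,0],[30,0,-2,0,0,0,0],[30,0,-2,0,0,0,0]]'; python3 -c "
from h import *
rows([552.4,25.8,190],1.3754);rows([552.4,25.8,120],1.3754)"
```

```text
time_s: 12.75
tcp_pos: [453.5, -48.4, 196.6]
ee_rot: [0.705, -0.067, 0.073, -0.703]
force: [-0.0, 0.0, 0.6]
width: 29.8
now [453.5 -48.4 196.6] -> [552.4  25.8 190. ] shift [1.6465 0.1417 1.844 ] rot [ 0.0016 -0.0023  0.0081] width 29.8 F [-0.04  0.03  0.62]
now [453.5 -48.4 196.6] -> [552.4  25.8 120. ] shift [1.6352 1.5416 1.8462] rot [ 0.0016 -0.0023  0.0081] width 29.8 F [-0.04  0.03  0.62]
```

```bash

python3 -m creep '[[30,0.8,0.05,0.9,0,0,0],[30,1.65,0.05,1.84,0,0,0],[30,1.65,0.05,1.84,0,0,0],[30,1.65,0.05,1.84,0,0,0]]'; python3 -c "
from h import *
rows([552.4,25.8,190],1.3754);rows([552.4,25.8,119],1.3754)
a=snap('side','s3')[140:230,270:370]; b=snap('top','t3')[180:260,240:360]
a=cv2.resize(a,(500,450),interpolation=cv2.INTER_CUBIC); cv2.imwrite('pics/v3.png',a)"
```

```text
time_s: 13.25
tcp_pos: [549.2, 25.7, 189.0]
ee_rot: [-0.704, 0.07, -0.069, 0.704]
force: [-0.6, -0.3, -0.1]
width: 30.1
now [549.2  25.7 189. ] -> [552.4  25.8 190. ] shift [ 0.0634 -0.0204  0.0138] rot [ 0.0001 -0.0015 -0.0025] width 30.1 F [-0.63 -0.29 -0.12]
now [549.2  25.7 189. ] -> [552.4  25.8 119. ] shift [0.0669 1.3996 0.014 ] rot [ 0.0001 -0.0015 -0.0025] width 30.1 F [-0.63 -0.29 -0.12]
```

View pics/v3.png

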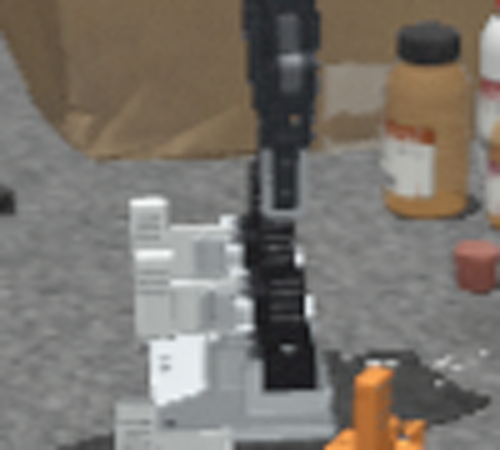

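```bash

python3 -m creep '[[30,0,0.5,0,0,0,0],[30,0,1,0,0,0,0],[30,0,1.38,0,0,0,0],[30,0,1.38,0,0,0,0],[22,0,1.38,0,0,0,0],[18,0,1.38,0,0,0,0],[18,0,1.38,0,0,0,0]]'
python3 -m creep '[[15,0,0,0,0,0,0],[15,0,0,0,0,0,0]]'
python3 -m creep '[[13,0,0,0,0,0,0],[13,0,0,0,0,0,0]]'
python3 -m creep '[[10,0,0,0,0,0,0],[10,0,0,0,0,0,0],[10,0,0,0,0,0,0]]'
```

```text
time_s: 14.22
tcp_pos: [550.4, 25.7, 121.6]
ee_rot: [0.704, -0.069, 0.07, -0.704]
force: [0.0, 0.3, 1.3]
width: 18.0
time_s: 14.48
tcp_pos: [550.0, 25.7, 121.0]
ee_rot: [0.704, -0.07, 0.07, -0.704]
force: [-0.3, -0.6, 1.1]
width: 15.3
time_s: 14.72
tcp_pos: [550.0, 25.7, 120.9]
ee_rot: [0.704, -0.07, 0.07, -0.704]
force: [0.9, 0.0, 0.6]
width: 13.0
time_s: 15.1
tcp_pos: [550.1, 25.7, 121.0]
ee_rot: [0.704, -0.07, 0.07, -0.704]
force: [0.1, 0.2, 1.0]
width: 11.2
```

```bash

python3 -m creep '[[10,0,-0.1,0,0,0,0],[10,0,-0.2,0,0,0,0],[10,0,-0.4,0,0,0,0],[10,0,-0.7,0,0,0,0],[10,0,-1.1,0,0,0,0],[10,0,-1.5,0,0,0,0],[10,0,-2,0,0,0,0],[10,0,-2,0,0,0,0]]'; python3 -c "
from h import *
rows([477,-322,220],1.3754)
print(bot.state()['joint_pos'].round(2))"
```

```text
time_s: 16.1
tcp_pos: [551.3, 26.0, 223.7]
ee_rot: [0.704, -0.068, 0.072, -0.704]
force: [0.3, 0.9, -2.6]
width: 11.3
now [551.3  26.  223.7] -> [ 477 -322  220] shift [-0.0889  0.0714 -7.1162] rot [-0.0002 -0.0025  0.0049] width 11.3 F [ 0.31  0.9  -2.6 ]
[ 0.67  0.27 -0.87  1.78  0.22  1.19  1.11]
```

```bash

python3 -m creep '[[10,-0.05,0,-0.6,0,0,0],[10,-0.08,0,-1.6,0,0,0],[10,-0.08,0,-2.6,0,0,0],[10,-0.08,0,-3.6,0,0,0],[10,-0.08,0,-4.6,0,0,0],[10,-0.08,0,-5.6,0,0,0],[10,-0.08,0,-6.6,0,0,0],[10,-0.08,0,-7.1,0,0,0]]'; python3 -m creep '[[10,0,0.3,0,0,0,0],[10,0,0.8,0,0,0,0],[10,0,1.2,0,0,0,0],[10,0,1.2,0,0,0,0]]'; python3 -c "
from h import *
rows([477,-322,117],1.3754)
a=snap('side','s4')[180:340,260:420]; b=snap('top','t4')[190:290,400:520]
a=cv2.resize(a,(440,440),interpolation=cv2.INTER_CUBIC); b=cv2.resize(b,(360,300),interpolation=cv2.INTER_CUBIC); b=np.vstack([b,np.zeros((140,360,3),np.uint8)])
cv2.imwrite('pics/v4.png',np.hstack([a,b]))"
```

```text
time_s: 17.1
tcp_pos: [474.5, -324.7, 219.9]
ee_rot: [-0.703, 0.072, -0.071, 0.704]
force: [-0.0, 0.8, -2.5]
width: 11.1
time_s: 17.6
tcp_pos: [475.6, -319.4, 158.6]
ee_rot: [-0.703, 0.07, -0.068, 0.705]
force: [-0.4, -0.1, -1.3]
width: 11.1
now [ 475.6 -319.4  158.6] -> [ 477 -322  117] shift [ 0.0404  0.8325 -0.048 ] rot [-0.0026 -0.     -0.0039] width 11.1 F [-0.39 -0.14 -1.26]
```

View pics/v4.png

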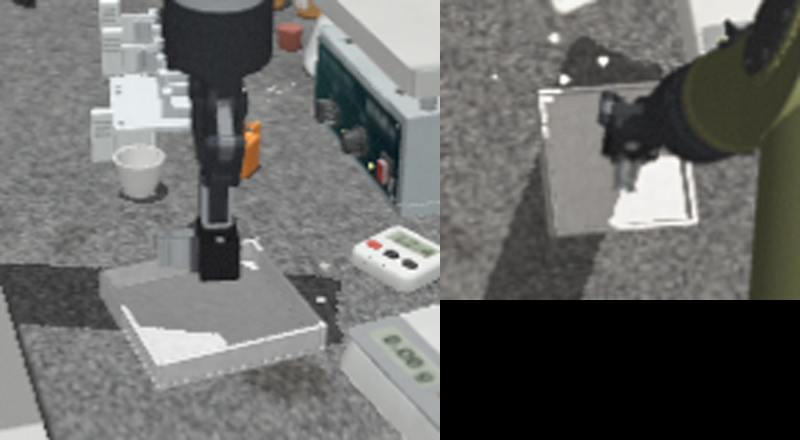

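```bash

python3 -m creep '[[10,0,0.3,0,0,0,0],[10,0,0.6,0,0,0,0],[10,0,0.72,0,0,0,0],[10,0,0.72,0,0,0,0],[10,0,0.72,0,0,0,0]]'; for i in 1; do python3 -m creep '[[10,0,0.03,0,0,0,0],[10,0,0.03,0,0,0,0]]';python3 -m creep '[[10,0,0.03,0,0,0,0],[10,0,0.03,0,0,0,0]]'; done
```

```text
time_s: 18.32
tcp_pos: [476.6, -321.7, 125.2]
ee_rot: [0.704, -0.07, 0.07, -0.704]
force: [-0.2, -0.4, -1.9]
width: 10.9
time_s: 18.58
tcp_pos: [476.4, -321.7, 123.6]
ee_rot: [0.704, -0.07, 0.07, -0.704]
force: [0.4, 0.4, -2.1]
width: 11.2
time_s: 18.82
tcp_pos: [476.2, -321.6, 121.8]
ee_rot: [0.704, -0.07, 0.07, -0.704]
force: [-0.6, 0.2, -2.4]
width: 11.0
```

```bash

python3 -m creep '[[10,0,0.03,0,0,0,0],[10,0,0.05,0,0,0,0],[10,0,0.05,0,0,0,0]]';python3 -m creep '[[10,0,0.025,0,0,0,0],[10,0,0.025,0,0,0,0]]';python3 -m creep '[[10,0,0.02,0,0,0,0],[10,0,0.02,0,0,0,0]]'
```

```text
time_s: 19.2
tcp_pos: [476.2, -321.6, 119.3]
ee_rot: [-0.704, 0.07, -0.07, 0.704]
force: [0.5, -0.9, -1.1]
width: 10.9
time_s: 19.45
tcp_pos: [476.3, -321.6, 118.0]
ee_rot: [-0.704, 0.07, -0.07, 0.704]
force: [0.0, -0.3, -0.8]
width: 11.2
time_s: 19.7
tcp_pos: [476.3, -321.6, 117.1]
ee_rot: [0.704, -0.07, 0.07, -0.704]
force: [0.7, 0.6, -0.5]
width: 11.1
```

```bash

python3 -m creep '[[10,0,0.015,0,0,0,0],[10,0,0.015,0,0,0,0],[10,0,0.015,0,0,0,0]]';python3 -m creep '[[10,0,0.015,0,0,0,0],[10,0,0.015,0,0,0,0]]'
```

```text
time_s: 20.08
tcp_pos: [476.4, -321.6, 117.0]
ee_rot: [0.704, -0.07, 0.07, -0.704]
force: [-2.1, 1.7, 5.4]
width: 11.2
time_s: 20.32
tcp_pos: [476.5, -321.7, 117.0]
ee_rot: [0.704, -0.07, 0.07, -0.703]
force: [-3.9, 3.3, 10.1]
width: 11.3
```

On the floor. Release and retreat upward.

```bash

python3 -m creep '[[10,0,-0.015,0,0,0,0],[14,0,-0.015,0,0,0,0],[20,0,-0.015,0,0,0,0],[30,0,-0.015,0,0,0,0],[30,0,-0.4,0,0,0,0],[30,0,-1.2,0,0,0,0],[30,0,-2.2,0,0,0,0],[30,0,-3,0,0,0,0]]'; python3 -m creep '[[30,2,0,-2,0,0,0],[30,2,0,-2,0,0,0],[30,2,0,-2,0,0,0],[30,2,0,-2,0,0,0],[30,2,0,-2,0,0,0]]'; python3 -c "
from h import *
rows([477,-322,117],1.3754)
a=snap('side','s4')[150:330,250:400]; b=snap('top','t4')[170:290,230:510]
a=cv2.resize(a,None,fx=2.5,fy=2.5,interpolation=cv2.INTER_CUBIC); b=cv2.resize(b,(425,182),interpolation=cv2.INTER_CUBIC); b=np.vstack([b,np.zeros((a.shape[0]-182,425,3),np.uint8)])
cv2.imwrite('pics/v5.png',np.hstack([a,b]))
for n in('side','top'):
  for t in('clip_a','crucible','stopper','marker'): print(n,t,[([round(v*k) for v,k in zip(d['box'],(640,400,640,400))],round(d['confidence'],2)) for d in boxes_of(n,t)])"
```

```text
time_s: 21.32
tcp_pos: [476.9, -321.5, 269.3]
ee_rot: [0.704, -0.069, 0.071, -0.703]
force: [-0.2, -0.3, -0.3]
width: 30.2
time_s: 21.95
tcp_pos: [554.8, -438.1, 266.7]
ee_rot: [-0.704, 0.069, -0.07, 0.704]
force: [0.4, 0.8, 0.1]
width: 30.2
now [ 554.8 -438.1  266.7] -> [ 477 -322  117] shift [-1.9823  2.9926  1.9732] rot [-0.0002 -0.0012  0.0006] width 30.2 F [0.43 0.75 0.13]
side clip_a [([317, 265, 349, 300], 0.81), ([309, 173, 326, 196], 0.65), ([309, 182, 332, 209], 0.61), ([334, 213, 356, 244], 0.59)]
side crucible [([302, 233, 320, 252], 0.5), ([291, 218, 317, 236], 0.48)]
side stopper [([360, 188, 372, 197], 0.61)]
side marker [([247, 168, 274, 184], 0.42)]
top clip_a [([291, 191, 308, 217], 0.84), ([261, 189, 281, 207], 0.76), ([451, 233, 469, 258], 0.69), ([363, 197, 382, 217], 0.57)]
top crucible [([374, 237, 390, 246], 0.73)]
top stopper [([450, 232, 470, 257], 0.73), ([277, 151, 294, 161], 0.59)]
top marker [([162, 243, 211, 265], 0.69)]
```

View pics/v5.png

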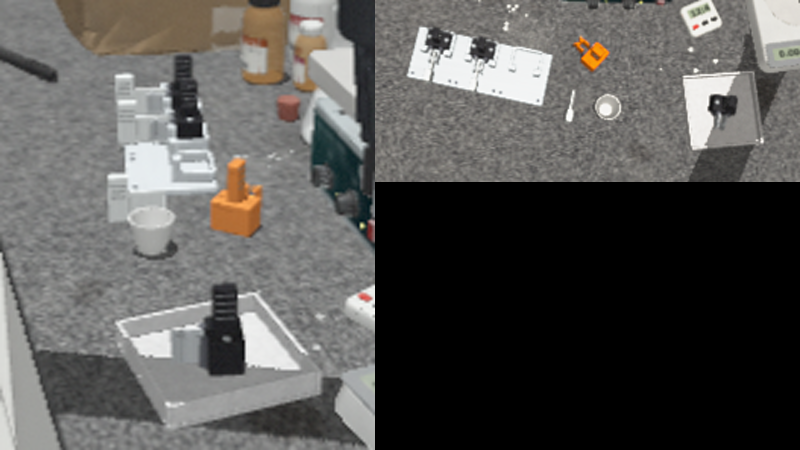

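```bash
python3 -c "
from cell import bot
print(bot.hand_in())"
```

```text
the job is handed in; nothing more can be done
None
```

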